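# Find the press's loose bolt and hold its cap open

## Task

One of the three bolts in the foot of the hand press has worked loose: tap the top of each bolt with the fingertips, one after another from left to right as the robot sees them, firmly enough that the loose one gives way and sinks a little. Only then take the lifting bar of the cap round the loose bolt, swing that cap up to about 45 degrees and finish while still holding it there with the gripper, so that a colleague can get at the nut. Keep the other two caps shut and leave the spanner, the thread cone and the cardboard box where they are.

Things in the scene. Friction and masses are not known exactly. Their poses are not given: they have to be found in the camera images.
- bolt_a: One of the three alike upright steel bolts, 18 mm in diameter; the point is the centre of its flat top, at the start 66 mm above the bench and 16 mm above the cap, through whose 32 mm square window it stands. z up, x and y as the press foot's. A tight bolt is rigid; the loose one slides down under a push of over about 2 N, by up to 6 mm (then it is solid), and stays down when released.
- cap_a_bar (a point): Centre of the round steel lifting bar on the cap round bolt_a: a level bar 12 mm in diameter and 30 mm long (along y), its centre 80 mm above the bench when shut, 30 mm above the cap's top, on an 8 mm stem; it stands 50 mm beyond the bolt (foot's +x, away from the robot).
- cap_a_hinge (a point): Point on the hinge axis (along y) of the cap round bolt_a, 46 mm above the bench, 52 mm on the robot's side of the bolt; the bar's centre lies 102 mm beyond and 34 mm above it when shut.
- cap_a (a joint): Opening angle of the cap round bolt_a (rad): 0 shut, growing as the far end with the bar goes up and back towards the robot, stop at 1.4. The cap is an aluminium cover 118 mm long, 68 mm wide, top 50 mm above the bench, 0.15 to 0.31 kg; it falls shut when let go.
- bolt_b: One of the three alike upright steel bolts, 18 mm in diameter; the point is the centre of its flat top, at the start 66 mm above the bench and 16 mm above the cap, through whose 32 mm square window it stands. z up, x and y as the press foot's. A tight bolt is rigid; the loose one slides down under a push of over about 2 N, by up to 6 mm (then it is solid), and stays down when released.
- cap_b_bar (a point): Centre of the round steel lifting bar on the cap round bolt_b: a level bar 12 mm in diameter and 30 mm long (along y), its centre 80 mm above the bench when shut, 30 mm above the cap's top, on an 8 mm stem; it stands 50 mm beyond the bolt (foot's +x, away from the robot).
- cap_b_hinge (a point): Point on the hinge axis (along y) of the cap round bolt_b, 46 mm above the bench, 52 mm on the robot's side of the bolt; the bar's centre lies 102 mm beyond and 34 mm above it when shut.
- cap_b (a joint): Opening angle of the cap round bolt_b (rad): 0 shut, growing as the far end with the bar goes up and back towards the robot, stop at 1.4. The cap is an aluminium cover 118 mm long, 68 mm wide, top 50 mm above the bench, 0.15 to 0.31 kg; it falls shut when let go.
- bolt_c: One of the three alike upright steel bolts, 18 mm in diameter; the point is the centre of its flat top, at the start 66 mm above the bench and 16 mm above the cap, through whose 32 mm square window it stands. z up, x and y as the press foot's. A tight bolt is rigid; the loose one slides down under a push of over about 2 N, by up to 6 mm (then it is solid), and stays down when released.
- cap_c_bar (a point): Centre of the round steel lifting bar on the cap round bolt_c: a level bar 12 mm in diameter and 30 mm long (along y), its centre 80 mm above the bench when shut, 30 mm above the cap's top, on an 8 mm stem; it stands 50 mm beyond the bolt (foot's +x, away from the robot).
- cap_c_hinge (a point): Point on the hinge axis (along y) of the cap round bolt_c, 46 mm above the bench, 52 mm on the robot's side of the bolt; the bar's centre lies 102 mm beyond and 34 mm above it when shut.
- cap_c (a joint): Opening angle of the cap round bolt_c (rad): 0 shut, growing as the far end with the bar goes up and back towards the robot, stop at 1.4. The cap is an aluminium cover 118 mm long, 68 mm wide, top 50 mm above the bench, 0.15 to 0.31 kg; it falls shut when let go.
- foot: Steel foot plate of the hand press, fixed to the bench, 150 (x) x 520 (y) x 20 mm; origin on the bench under the middle bolt, x away from the robot, y along the row of bolts to the robot's left. The bolts stand on the y line at +110, 0 and -110 mm; the press column (60 mm wide, 250 mm tall, hand lever up to 316 mm) stands at y = +275 mm.
- spanner: Bystander: steel spanner 160 mm long lying on the bench beyond the foot; origin at its underside.
- cone: Bystander: upright thread cone 60 mm in diameter and 100 mm tall at the right end of the foot; origin at the centre of its underside.
- carton: Bystander: open cardboard box 110 x 150 x 60 mm beyond the foot; origin at the centre of its underside.

How it is judged:
By the outcome, as a careful person would: the job done as asked, in the order asked, and still so for the second after the job is handed in, while the arm keeps its last pose, push and grip.
It also fails if it takes over 48 s, if anything falls off the work surface, if the arm or the gripper's body presses on something with over 40 N, if the wrist force passes 120 N, or if a joint passes its speed limit or range.

## Robot

A 6-joint arm with a two-finger parallel gripper is mounted at the origin on the work surface. World frame = base frame: x ahead of the robot, y to its left, z up, the work surface at z = 0. Lengths are in m, angles in rad, forces in N, time in s.
With the tool pointing down it reaches from about 0.225 to 0.875 m from the base axis. Payload 3.4 kg.
Tool frame: the origin (TCP) lies between the finger pads; the fingertips stand 25 mm ahead of it and the grasp point (between the pads) lies 6 mm ahead of it; z points along the fingers, y is the direction in which the jaws open and shut (so a half turn about z gives the same grasp; the last joint's range is limited). The gripper opens to 85 mm and grips with 20 to 120 N. Pads are 22 mm wide; open, the fingers measure 114 mm over their backs; the gripper's body (76 mm by 85 mm) begins 54 mm behind the grasp point. The pads swing forward as they close: fully open they stand 13 mm farther back than shut.
Start: joints at [1.144, 0.276, 1.505, -0, 1.361, -0.121], TCP at [0.173, 0.548, 0.256] pointing down, gripper open.
Joint ranges: [-2.89, 2.89], [-0.75, 2.08], [0.22, 2.7], [-1.18, 4.32], [0.11, 2.71], [-2.7, 2.7]. Speed limits (rad/s): [2.57, 2.57, 3.14, 3.14, 3.14, 3.14].

## Interface

Orientations are given as [roll, pitch, yaw] about the fixed x, y, z axes, in that order (R = Rz(yaw) Ry(pitch) Rx(roll)).
In Python, from station import get_obs, get_image, ctrl gives the robot as it stands.
- The arm moves only by the tool step_arm, never from a script. Its argument "targets" is a list of rows, each a list of 5 numbers: the shift along the tool's x, y, z in cm, then the turn about the tool's z in degrees, then the finger opening in cm, from 0 to 8.54. In form: [[tx, ty, tz, spin, jaw], ...]. A call has 1 to 5 rows; each row shifts and turns the commanded pose from where the row before left it, along the tool's axes as they then stand; what a row does not reach is not made up. A row lasts 1/12 s, in which the tool goes at most 41.7 mm and 7.16 degrees, less where a joint would pass 70% of its speed; a pose out of reach is approached as far as the arm can. A call is refused whole if a number of a shift passes 4.17 or a number of a turn 7.16, either way. A call with a gripper value outside its range is refused whole. The fingers move at their own pace and stop on an object; "grip_force" is the grip in N (left out, the last holds). Time passes only in rows, so rows that do not move let the fingers close. It gives the time, the measured TCP pose, the force and the opening at its end, in the units of the state.
- get_obs(): the state, without advancing time (a new reading comes with each control period).
- get_image(name): name is "side" or "top"; returns a dict with "color" (480x640x3 uint8, blue, green, red), "z_map" (480x640 float32, m along the optical axis (not along the pixel's ray), 0 where there is no reading), "intrinsics" (3x3 intrinsics, pixels), "world_from_camera" (4x4, takes a point from camera to world coordinates). Camera axes: x right, y down, z forward; pixel columns grow to the right and rows downward; lengths in m; the calibration is good to about 2 mm. A picture is of the moment at which its call begins.
- ctrl.finish_job(): hands the job in, once; it reports no verdict.
The state is a dict: "clock": time; "qpos": joint angles; "qvel": joint speeds; "joint_torque": joint torques, N m; "tool_pos": TCP position; "tcp_rot": TCP orientation; "ft_force": force on the tool from outside, world axes, zero at the start; "ft_torque": the same for the moment, N m; "gripper_width": finger opening in m.
Only numpy, scipy, OpenCV 4.12 (cv2) and the standard library are available. Lean on these libraries where they do the work, as an engineer would, in place of code of your own. Each camera call takes 0.05 s, during which the arm holds its last target.

## Working session

There is one attempt and no reset: what is moved stays moved. The work goes in short steps, Python scripts to look and compute and a tool call to move; the robot and the scene stay as the last step left them, time stands still between calls to the robot, and variables do not carry over. Pictures are saved under pics/ and viewed, and the job is handed in when it is done.

Besides the shell and the picture viewer there is one more tool, called after "Call:" by a JSON object that holds its "api" and its "payload", one argument or row to a line. step_arm: Moves the arm, as the interface text tells. Its arguments: {"type":"object","properties":{"targets":{"type":"array","items":{"type":"array","items":{"type":"number"}}},"grip_force":{"type":"number"}},"required":["targets"]}

```bash
mkdir -p pics; ls; python3 - <<'E'
from station import get_obs,get_image
import cv2
print(get_obs())
for n in("side","top"):
    d=get_image(n); cv2.imwrite(f"pics/{n}0.png",d["color"]); print(n,d["intrinsics"],d["world_from_camera"].round(4))
E
```

```text
pics
{'clock': 0.0, 'qpos': array([ 1.14402584e+00,  2.76600467e-01,  1.50615898e+00, -1.14770979e-05,
        1.36068797e+00, -1.20963674e-01]), 'qvel': array([-0.00164329,  0.00210637, -0.00092452,  0.00073999,  0.00048581,
        0.000288  ]), 'joint_torque': array([ 2.44277340e-03, -4.16771364e+01, -2.45807236e+01,  3.70048883e-04,
        1.07524931e-02,  1.76168055e-05]), 'tool_pos': array([0.17289499, 0.54787538, 0.25542625]), 'tcp_rot': array([-3.13975009e+00, -2.12674229e-04,  2.83578805e+00]), 'ft_force': array([-0.28973769, -0.72315184, -0.06634245]), 'ft_torque': array([-0.02307857,  0.00098351, -0.03339352]), 'gripper_width': 0.08559519462826407}
side [[450.10847685   0.         320.27087717]
 [  0.         450.10847685 240.63480849]
 [  0.           0.           1.        ]] [[ 0.8292 -0.2754  0.4864  0.1059]
 [-0.5584 -0.446   0.6995 -0.7167]
 [ 0.0243 -0.8516 -0.5236  0.5696]
 [ 0.      0.      0.      1.    ]]
top [[594.71071499   0.         310.31613234]
 [  0.         594.71071499 240.0317138 ]
 [  0.           0.           1.        ]] [[ 0.0018 -0.9963  0.0858  0.4999]
 [-1.     -0.0024 -0.0063 -0.037 ]
 [ 0.0065 -0.0858 -0.9963  1.2784]
 [ 0.      0.      0.      1.    ]]
```

View pics/side0.png

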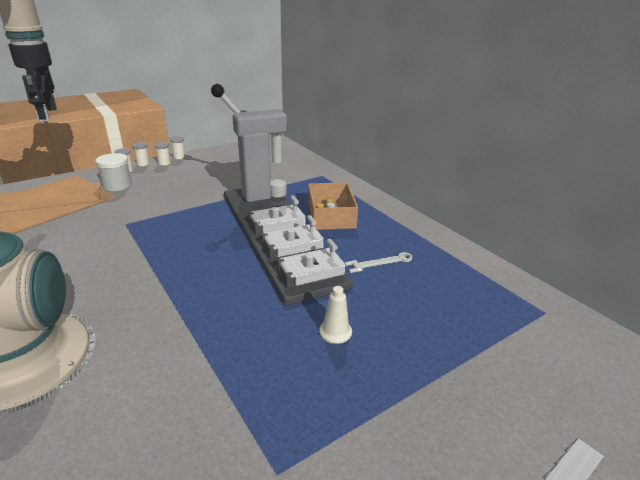

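View pics/top0.png

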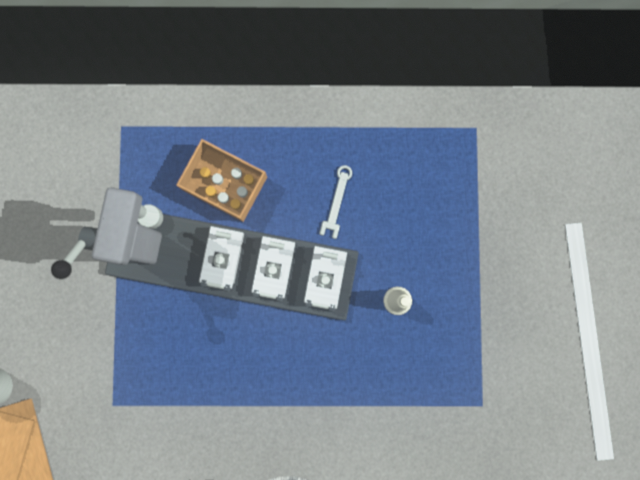

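```bash
python3 - <<'E'
import cv2
a=cv2.imread("pics/top0.png")[215:325,185:365]; cv2.imwrite("pics/tz.png",cv2.resize(a,None,fx=4.4,fy=4.4,interpolation=cv2.INTER_CUBIC))
a=cv2.imread("pics/side0.png")[190:300,230:370]; cv2.imwrite("pics/sz.png",cv2.resize(a,None,fx=5,fy=5,interpolation=cv2.INTER_CUBIC))
E
```

```text
(no output)
```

View pics/tz.png

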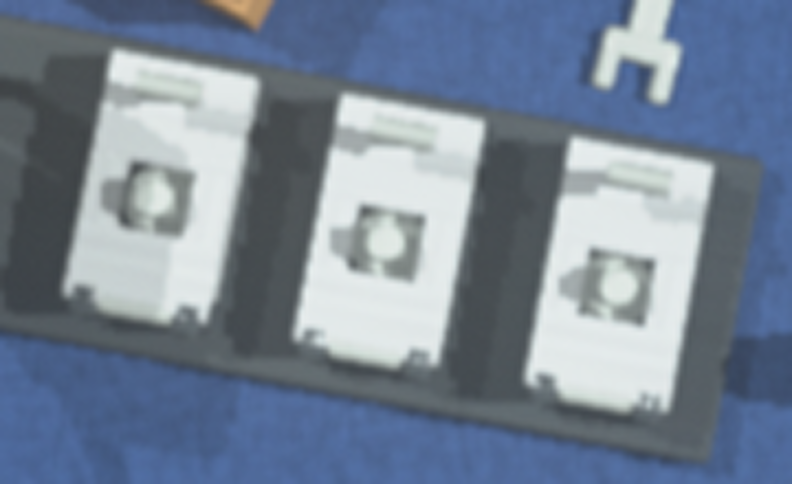

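View pics/sz.png

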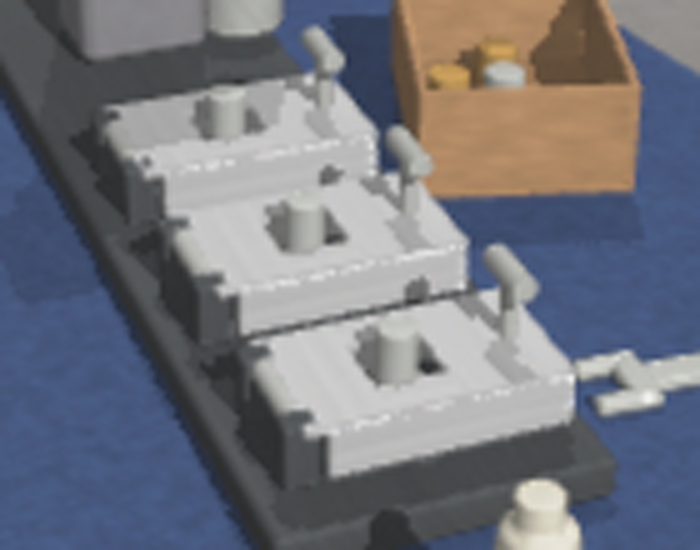

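```bash
cat >h.py <<'E'
import numpy as np
from station import get_obs,get_image
def ray(d,u,v,z):
    K=d["intrinsics"];T=d["world_from_camera"]
    r=T[:3,:3]@np.linalg.solve(K,[u,v,1]);o=T[:3,3];return o+r*(z-o[2])/r[2]
E
python3 - <<'E'
from h import *
d=get_image("top");s=get_image("side")
for nm,L,z in(("bolt",[(154,197),(386,240),(618,288)],.066),("bar",[(168,85),(404,132),(640,178)],.086)):
    P=np.array([ray(d,u/4.4+184.6,v/4.4+214.6,z) for u,v in L]);print(nm,P.round(4),np.degrees(np.arctan2(*(P[0]-P[2])[:2]*[-1,1])))
for L,z in(([(228,95),(306,200),(397,330)],.066),([(323,50),(408,150),(510,271)],.080)):
    print(np.array([ray(s,u/5+229.6,v/5+189.6,z) for u,v in L]).round(4))
import cv2
c=d["color"]; z=d["z_map"]
E
```

```text
bolt [[ 0.5643  0.1401  0.066 ]
 [ 0.5446  0.0326  0.066 ]
 [ 0.5227 -0.0748  0.066 ]] -10.96376331105667
bar [[ 0.6145  0.1316  0.086 ]
 [ 0.5932  0.0236  0.086 ]
 [ 0.5724 -0.0843  0.086 ]] -11.03914851884714
[[ 0.5635  0.1349  0.066 ]
 [ 0.5441  0.0292  0.066 ]
 [ 0.5219 -0.08    0.066 ]]
[[ 0.6131  0.1286  0.08  ]
 [ 0.5937  0.0228  0.08  ]
 [ 0.5736 -0.0852  0.08  ]]
```

Call:
{"api": "step_arm", "payload": {
  "targets": [
    [0,0,0,-6.5,0],
    [-2.0,-2.5,0,0,0],
    [-2.0,-2.5,0,0,0],
    [-2.0,-2.5,0,0,0],
    [-2.0,-2.5,0,0,0]
  ],
  "grip_force": 30
}}

```text
clock: 0.62
tool_pos: [0.2327, 0.4336, 0.256]
tcp_rot: [-3.141, -0.0, 2.95]
ft_force: [1.2, -0.6, 0.9]
gripper_width: 0.0256
```

Call:
{"api": "step_arm", "payload": {
  "targets": [
    [-2.5,-2.5,0,0,0],
    [-2.5,-2.5,0,0,0],
    [-2.5,-2.5,0,0,0],
    [-2.5,-2.5,0,0,0],
    [-2.5,-2.5,0,0,0]
  ]
}}

```text
clock: 1.03
tool_pos: [0.3318, 0.2868, 0.2563]
tcp_rot: [3.141, 0.0, 2.95]
ft_force: [-0.1, 1.2, -0.5]
gripper_width: -0.0002
```

```bash
cat >>h.py <<'E'
O=np.array([.5445,.0315]);c,s=np.cos(-.192),np.sin(-.192)
def foot(p): d=np.array(p[:2])-O; return np.array([c*d[0]+s*d[1],-s*d[0]+c*d[1],p[2]])
def st():
    o=get_obs();print(o["clock"],"foot",foot(o["tool_pos"]).round(4),"yaw",o["tcp_rot"].round(4),"F",o["ft_force"].round(2),"w",round(o["gripper_width"],4),"q",o["qpos"].round(2))
E
python3 -c "
from h import *;st()"
```

```text
1.0333 foot [-0.2575  0.21    0.2563] yaw [3.1413e+00 2.0000e-04 2.9497e+00] F [-0.09  1.15 -0.52] w -0.0002 q [ 0.55  0.07  1.77  0.    1.3  -0.83]
```

Call:
{"api": "step_arm", "payload": {
  "targets": [
    [-3.5,-2.0,0,0,0],
    [-3.5,-2.0,0,0,0],
    [-3.5,-2.0,0,0,0],
    [-3.5,-2.0,0,0,0],
    [-3.5,-2.0,0,0,0]
  ]
}}

```text
clock: 1.45
tool_pos: [0.485, 0.155, 0.2563]
tcp_rot: [3.141, 0.0, 2.949]
ft_force: [1.2, 0.5, 0.4]
gripper_width: -0.0002
```

Call:
{"api": "step_arm", "payload": {
  "targets": [
    [-3.2,0,2.5,0,0],
    [-3.2,0,2.5,0,0],
    [-1.8,0,3,0,0],
    [0,0,3,0,0],
    [0,0,2.5,0,0]
  ]
}}

```text
clock: 1.87
tool_pos: [0.565, 0.1402, 0.1187]
tcp_rot: [-3.141, -0.002, 2.948]
ft_force: [0.2, 0.3, 0.5]
gripper_width: 0.0001
```

Call:
{"api": "step_arm", "payload": {
  "targets": [
    [0,0,0,0,0],
    [0,0,0,0,0]
  ]
}}

```text
clock: 2.03
tool_pos: [0.5635, 0.1408, 0.1201]
tcp_rot: [-3.14, -0.004, 2.949]
ft_force: [0.0, -0.8, 0.7]
gripper_width: -0.0001
```

```bash
python3 -c "
from h import *;st()
import cv2
d=get_image('side');cv2.imwrite('pics/s1.png',cv2.resize(d['color'][130:310,210:390],None,fx=3.3,fy=3.3,interpolation=2))
d=get_image('top');cv2.imwrite('pics/t1.png',d['color'])"
```

```text
2.0333 foot [-0.0022  0.111   0.1201] yaw [-3.1405 -0.0036  2.9492] F [ 0.01 -0.82  0.71] w -0.0001 q [ 0.13  0.39  1.69  0.    1.06 -1.25]
```

View pics/s1.png

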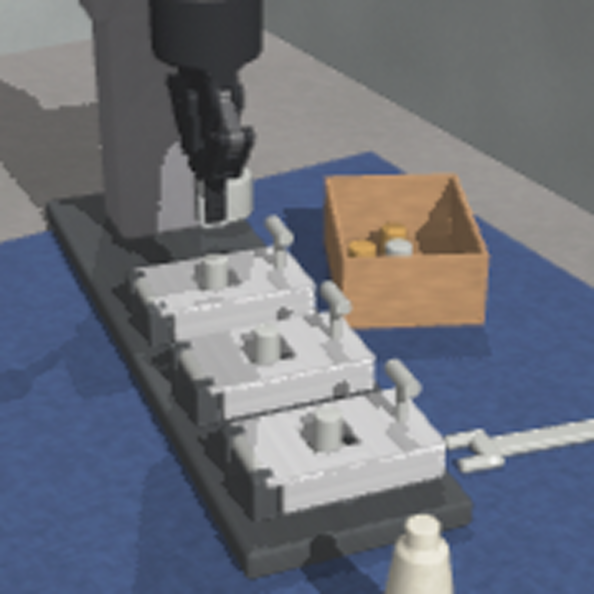

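View pics/t1.png

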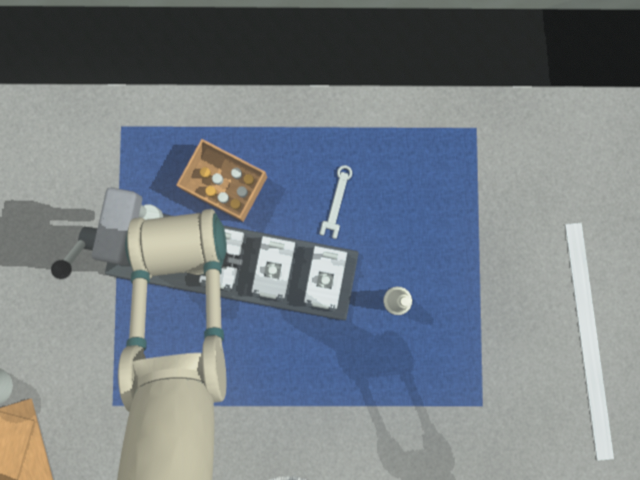

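Call:
{"api": "step_arm", "payload": {
  "targets": [
    [-0.2,0,1.4,0,0],
    [0,0,0.8,0,0],
    [0,0,0.3,0,0],
    [0,0,0,0,0]
  ]
}}

```text
clock: 2.47
tool_pos: [0.5662, 0.1408, 0.0967]
tcp_rot: [3.141, 0.0, 2.95]
ft_force: [-0.5, 0.5, 0.8]
gripper_width: -0.0004
```

Call:
{"api": "step_arm", "payload": {
  "targets": [
    [0,0,0.2,0,0],
    [0,0,0,0,0]
  ]
}}

```text
clock: 2.63
tool_pos: [0.5666, 0.1408, 0.0948]
tcp_rot: [3.141, 0.001, 2.949]
ft_force: [-0.4, -0.1, -0.4]
gripper_width: 0.0001
```

Call:
{"api": "step_arm", "payload": {
  "targets": [
    [0,0,0.2,0,0],
    [0,0,0,0,0]
  ]
}}

```text
clock: 2.8
tool_pos: [0.5664, 0.1407, 0.0924]
tcp_rot: [3.141, 0.0, 2.949]
ft_force: [-0.2, 0.5, 0.5]
gripper_width: -0.0001
```

Call:
{"api": "step_arm", "payload": {
  "targets": [
    [0,0,0.1,0,0],
    [0,0,0,0,0]
  ]
}}

```text
clock: 2.97
tool_pos: [0.5664, 0.1407, 0.0912]
tcp_rot: [3.142, -0.0, 2.949]
ft_force: [-0.3, 0.3, -0.4]
gripper_width: 0.0003
```

Call:
{"api": "step_arm", "payload": {
  "targets": [
    [0,0,0.1,0,0],
    [0,0,0,0,0]
  ]
}}

```text
clock: 3.13
tool_pos: [0.5665, 0.1407, 0.0908]
tcp_rot: [3.141, 0.0, 2.949]
ft_force: [-0.2, 0.3, 4.1]
gripper_width: 0.0001
```

Call:
{"api": "step_arm", "payload": {
  "targets": [
    [0,0,0.1,0,0],
    [0,0,0,0,0]
  ]
}}

```text
clock: 3.3
tool_pos: [0.5665, 0.1407, 0.0908]
tcp_rot: [3.141, 0.001, 2.949]
ft_force: [-2.6, -0.3, 10.3]
gripper_width: 0.0003
```

Bolt a is rigid: it took 10 N and did not move. Next is the middle bolt.

Call:
{"api": "step_arm", "payload": {
  "targets": [
    [0,0,-1.5,0,0],
    [0,-2,-1.5,0,0],
    [0,-3,0,0,0],
    [0,-3,0,0,0],
    [0,-3,0,0,0]
  ]
}}

```text
clock: 3.72
tool_pos: [0.5453, 0.0319, 0.1196]
tcp_rot: [3.141, 0.001, 2.95]
ft_force: [0.6, 0.3, 1.2]
gripper_width: 0.0
```

Call:
{"api": "step_arm", "payload": {
  "targets": [
    [0,0,1.0,0,0],
    [0,0,1.0,0,0],
    [0,0,0.6,0,0],
    [0,0,0,0,0]
  ]
}}

```text
clock: 4.05
tool_pos: [0.5444, 0.0335, 0.0914]
tcp_rot: [3.142, -0.003, 2.95]
ft_force: [-0.5, 0.3, 0.5]
gripper_width: -0.0001
```

```bash
python3 -c "
from h import *;st()
"
```

```text
4.05 foot [-0.0005  0.002   0.0914] yaw [ 3.1415 -0.0034  2.9498] F [-0.54  0.34  0.51] w -0.0001 q [-0.07  0.38  1.81  0.    0.96 -1.45]
```

Call:
{"api": "step_arm", "payload": {
  "targets": [
    [0,0,0,0,0],
    [0,0,0.1,0,0],
    [0,0,0,0,0]
  ]
}}

```text
clock: 4.3
tool_pos: [0.5457, 0.0334, 0.0923]
tcp_rot: [3.141, 0.0, 2.95]
ft_force: [-0.1, -0.0, -0.3]
gripper_width: -0.0002
```

Call:
{"api": "step_arm", "payload": {
  "targets": [
    [0,0,0.1,0,0],
    [0,0,0,0,0]
  ]
}}

```text
clock: 4.47
tool_pos: [0.5455, 0.033, 0.0914]
tcp_rot: [3.141, 0.0, 2.95]
ft_force: [0.2, 0.9, 0.3]
gripper_width: -0.0002
```

Call:
{"api": "step_arm", "payload": {
  "targets": [
    [0,0,0.1,0,0],
    [0,0,0,0,0]
  ]
}}

```text
clock: 4.63
tool_pos: [0.5456, 0.0328, 0.0905]
tcp_rot: [3.141, 0.001, 2.949]
ft_force: [0.4, 1.2, 0.1]
gripper_width: -0.0002
```

Call:
{"api": "step_arm", "payload": {
  "targets": [
    [0,0,0.1,0,0],
    [0,0,0,0,0]
  ]
}}

```text
clock: 4.8
tool_pos: [0.5456, 0.0328, 0.0894]
tcp_rot: [3.141, 0.001, 2.949]
ft_force: [-0.3, 1.0, 0.9]
gripper_width: -0.0003
```

Call:
{"api": "step_arm", "payload": {
  "targets": [
    [0,0,0.1,0,0],
    [0,0,0,0,0]
  ]
}}

```text
clock: 4.97
tool_pos: [0.5456, 0.0328, 0.0884]
tcp_rot: [3.141, 0.001, 2.949]
ft_force: [0.1, 0.6, 1.4]
gripper_width: 0.0003
```

Call:
{"api": "step_arm", "payload": {
  "targets": [
    [0,0,0.1,0,0],
    [0,0,0,0,0]
  ]
}}

```text
clock: 5.13
tool_pos: [0.5456, 0.0327, 0.0872]
tcp_rot: [3.141, 0.0, 2.949]
ft_force: [0.7, 1.3, 1.0]
gripper_width: 0.0001
```

Call:
{"api": "step_arm", "payload": {
  "targets": [
    [0,0,0.1,0,0],
    [0,0,0,0,0]
  ]
}}

```text
clock: 5.3
tool_pos: [0.5455, 0.0327, 0.0862]
tcp_rot: [3.142, 0.0, 2.949]
ft_force: [0.7, -0.0, 1.0]
gripper_width: 0.0
```

Call:
{"api": "step_arm", "payload": {
  "targets": [
    [0,0,0.1,0,0],
    [0,0,0,0,0]
  ]
}}

```text
clock: 5.47
tool_pos: [0.5455, 0.0326, 0.0852]
tcp_rot: [-3.142, 0.0, 2.949]
ft_force: [-0.3, 1.1, 1.4]
gripper_width: -0.0001
```

Call:
{"api": "step_arm", "payload": {
  "targets": [
    [0,0,0.1,0,0],
    [0,0,0,0,0]
  ]
}}

```text
clock: 5.63
tool_pos: [0.5455, 0.0326, 0.0849]
tcp_rot: [-3.142, 0.0, 2.949]
ft_force: [-1.2, 0.9, 5.3]
gripper_width: 0.0
```

Call:
{"api": "step_arm", "payload": {
  "targets": [
    [0,0,0.1,0,0],
    [0,0,0,0,0]
  ]
}}

```text
clock: 5.8
tool_pos: [0.5455, 0.0326, 0.0847]
tcp_rot: [-3.142, 0.001, 2.949]
ft_force: [-2.5, 1.3, 11.3]
gripper_width: 0.0001
```

The middle bolt sank 6 mm and then went solid, so it is the loose one. The task says to tap each bolt, so I'll tap the right one too.

Call:
{"api": "step_arm", "payload": {
  "targets": [
    [0,0,-1.8,0,0],
    [0,-2,-1.8,0,0],
    [0,-3,0,0,0],
    [0,-3,0,0,0],
    [0,-3,0,0,0]
  ]
}}

```text
clock: 6.22
tool_pos: [0.5237, -0.0763, 0.1194]
tcp_rot: [-3.141, -0.0, 2.951]
ft_force: [0.0, -0.6, -0.0]
gripper_width: -0.0006
```

Call:
{"api": "step_arm", "payload": {
  "targets": [
    [0,0,1.0,0,0],
    [0,0,1.0,0,0],
    [0,0,0.4,0,0],
    [0,0,0,0,0],
    [0,0,0,0,0]
  ]
}}

```text
clock: 6.63
tool_pos: [0.524, -0.0742, 0.0945]
tcp_rot: [3.141, -0.002, 2.951]
ft_force: [-0.1, -0.8, -0.1]
gripper_width: 0.0
```

```bash
python3 -c "
from h import *;st()
import cv2
d=get_image('side');cv2.imwrite('pics/s2.png',cv2.resize(d['color'][130:310,210:390],None,fx=3.3,fy=3.3,interpolation=2))"
```

```text
6.6333 foot [ 1.000e-04 -1.077e-01  9.450e-02] yaw [ 3.1412e+00 -1.8000e-03  2.9506e+00] F [-0.09 -0.82 -0.07] w 0.0 q [-0.27  0.35  1.84  0.    0.95 -1.65]
```

View pics/s2.png

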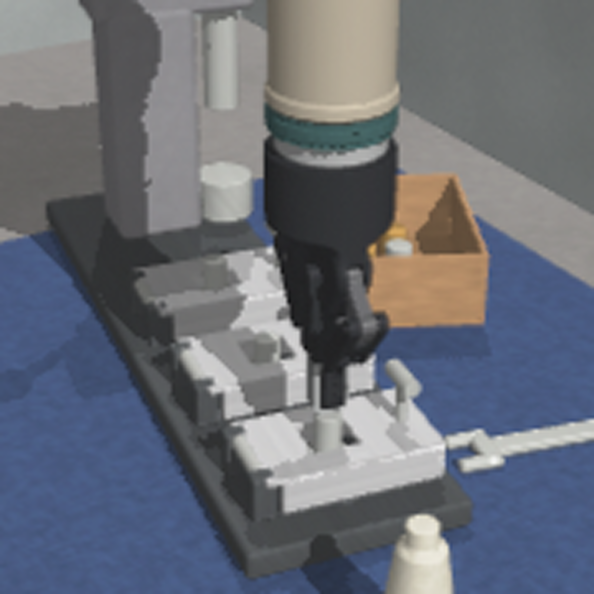

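The fingertips are just above the right bolt (about pixel 330,415 in the crop), and the middle bolt stands visibly lower.

Call:
{"api": "step_arm", "payload": {
  "targets": [
    [0,0,0.2,0,0],
    [0,0,0,0,0]
  ]
}}

```text
clock: 6.85
tool_pos: [0.5246, -0.0747, 0.0933]
tcp_rot: [3.142, 0.0, 2.95]
ft_force: [-0.3, -0.4, 0.8]
gripper_width: 0.0002
```

Call:
{"api": "step_arm", "payload": {
  "targets": [
    [0,0,0.1,0,0],
    [0,0,0,0,0]
  ]
}}

```text
clock: 7.02
tool_pos: [0.5245, -0.0751, 0.0923]
tcp_rot: [3.141, 0.0, 2.95]
ft_force: [-0.6, 0.0, -0.3]
gripper_width: -0.0001
```

Call:
{"api": "step_arm", "payload": {
  "targets": [
    [0,0,0.1,0,0],
    [0,0,0,0,0]
  ]
}}

```text
clock: 7.18
tool_pos: [0.5244, -0.0752, 0.0912]
tcp_rot: [3.141, -0.0, 2.949]
ft_force: [0.3, -1.0, 0.3]
gripper_width: 0.0003
```

Call:
{"api": "step_arm", "payload": {
  "targets": [
    [0,0,0.1,0,0],
    [0,0,0,0,0]
  ]
}}

```text
clock: 7.35
tool_pos: [0.5244, -0.0753, 0.0908]
tcp_rot: [3.141, 0.0, 2.949]
ft_force: [-0.3, -0.1, 4.0]
gripper_width: 0.0001
```

Call:
{"api": "step_arm", "payload": {
  "targets": [
    [0,0,0.1,0,0],
    [0,0,0,0,0]
  ]
}}

```text
clock: 7.52
tool_pos: [0.5245, -0.0753, 0.0907]
tcp_rot: [3.142, 0.001, 2.949]
ft_force: [-2.8, 1.0, 11.0]
gripper_width: -0.0004
```

```bash
python3 -c "
from h import *;st()"
```

```text
7.5167 foot [ 0.0007 -0.1087  0.0907] yaw [3.1415e+00 7.0000e-04 2.9492e+00] F [-2.8   0.99 10.96] w -0.0004 q [-0.27  0.36  1.84  0.    0.94 -1.65]
```

Call:
{"api": "step_arm", "payload": {
  "targets": [
    [0,0,-3,0,0],
    [0,0,-3,0,2],
    [0,0,-2,0,5],
    [-2.5,2,0,0,5],
    [-2.5,3,0,0,5]
  ]
}}

```text
clock: 7.93
tool_pos: [0.5837, -0.0375, 0.1716]
tcp_rot: [-3.14, 0.004, 2.946]
ft_force: [0.3, -0.7, -0.6]
gripper_width: 0.0482
```

Call:
{"api": "step_arm", "payload": {
  "targets": [
    [0,3,0,0,5],
    [0,2.9,0,0,5],
    [0,0,0,0,5],
    [0,0,0,0,5],
    [0,0,0,0,5]
  ]
}}

```text
clock: 8.35
tool_pos: [0.594, 0.0219, 0.169]
tcp_rot: [-3.141, -0.001, 2.95]
ft_force: [-0.3, -0.4, -0.9]
gripper_width: 0.0502
```

```bash
python3 -c "
from h import *;st()
import cv2
d=get_image('side');cv2.imwrite('pics/s3.png',cv2.resize(d['color'][130:310,210:390],None,fx=3.3,fy=3.3,interpolation=2))"
```

```text
8.35 foot [ 0.0504 -0.      0.169 ] yaw [-3.1409e+00 -5.0000e-04  2.9499e+00] F [-0.26 -0.41 -0.9 ] w 0.0502 q [-0.08  0.36  1.6  -0.    1.18 -1.46]
```

View pics/s3.png

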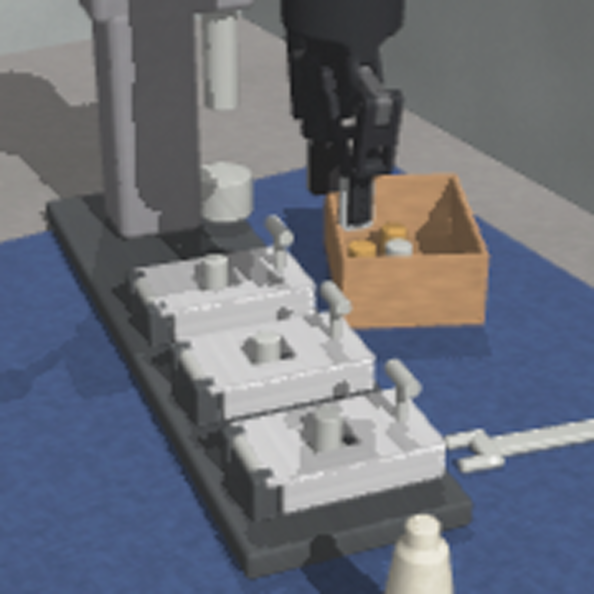

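Call:
{"api": "step_arm", "payload": {
  "targets": [
    [0,0.1,2.5,0,5],
    [0,0,2,0,5],
    [0,0,0.8,0,5],
    [0,0,0,0,5]
  ]
}}

```text
clock: 8.73
tool_pos: [0.5927, 0.0221, 0.1142]
tcp_rot: [-3.141, -0.005, 2.948]
ft_force: [-1.4, -0.5, 1.0]
gripper_width: 0.0501
```

```bash
python3 -c "
from h import *;st()
import cv2
d=get_image('side');cv2.imwrite('pics/s4.png',cv2.resize(d['color'][170:270,250:370],None,fx=6,fy=6,interpolation=2))"
```

```text
8.7333 foot [ 0.0491 -0.      0.1142] yaw [-3.1409 -0.0048  2.9477] F [-1.39 -0.55  1.  ] w 0.0501 q [-0.08  0.41  1.67 -0.    1.06 -1.46]
```

View pics/s4.png

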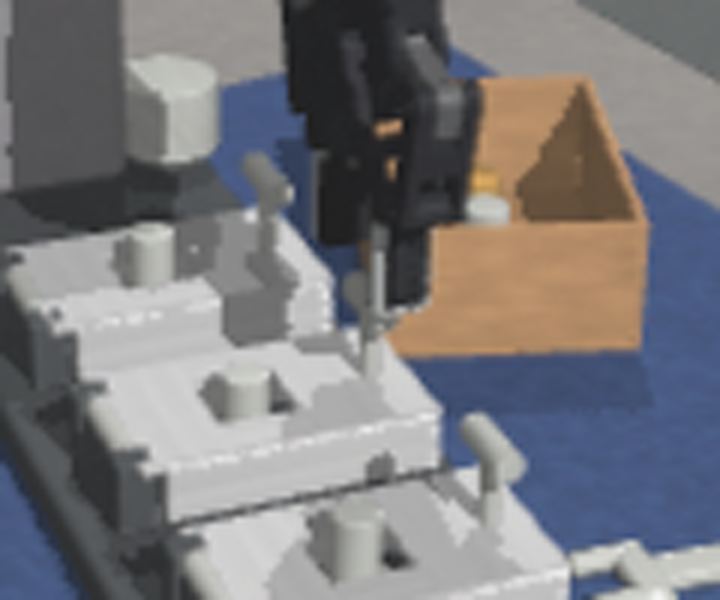

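Call:
{"api": "step_arm", "payload": {
  "targets": [
    [0,0,1.0,0,5],
    [0,0,1.0,0,5],
    [0,0,0.8,0,5],
    [0,0,0,0,5],
    [0,0,0,0,5]
  ]
}}

```text
clock: 9.2
tool_pos: [0.5941, 0.0232, 0.0877]
tcp_rot: [-3.142, -0.001, 2.949]
ft_force: [0.7, 0.4, -0.1]
gripper_width: 0.0499
```

```bash
python3 -c "
from h import *;st()
import cv2
d=get_image('side');cv2.imwrite('pics/s5.png',cv2.resize(d['color'][170:270,250:370],None,fx=6,fy=6,interpolation=2))"
```

```text
9.2 foot [0.0502 0.0013 0.0877] yaw [-3.1415e+00 -1.3000e-03  2.9493e+00] F [ 0.66  0.43 -0.12] w 0.0499 q [-0.08  0.44  1.7   0.    1.   -1.46]
```

View pics/s5.png

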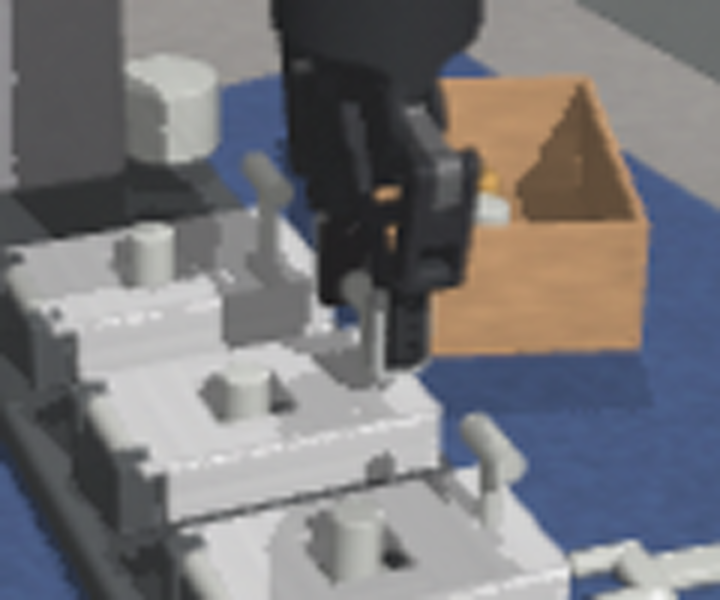

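Call:
{"api": "step_arm", "payload": {
  "targets": [
    [0,0,0.3,0,3.6],
    [0,0,0,0,3.0],
    [0,0,0,0,2.5],
    [0,0,0,0,2.0],
    [0,0,0,0,2.0]
  ],
  "grip_force": 40
}}

```text
clock: 9.67
tool_pos: [0.5946, 0.023, 0.0854]
tcp_rot: [-3.141, 0.0, 2.949]
ft_force: [-0.9, -1.7, -0.4]
gripper_width: 0.0287
```

Call:
{"api": "step_arm", "payload": {
  "targets": [
    [0,0,0,0,2],
    [0,0,0,0,2]
  ]
}}

```text
clock: 9.83
tool_pos: [0.5946, 0.023, 0.0855]
tcp_rot: [-3.141, 0.0, 2.949]
ft_force: [0.4, -0.3, -0.4]
gripper_width: 0.0288
```

```bash
python3 -c "
from h import *;st()
r=np.hypot(102,34);a0=np.arctan2(34,102);print(r)
p=None
for d in range(0,50,3):
    a=a0+np.radians(d);q=np.array([r*np.cos(a),r*np.sin(a)]);
    print(d,(q).round(1), None if p is None else (q-p).round(2));p=q"
```

```text
9.8333 foot [0.0508 0.0012 0.0855] yaw [-3.1415e+00  4.0000e-04  2.9494e+00] F [ 0.37 -0.34 -0.42] w 0.0288 q [-0.08  0.44  1.7  -0.    0.99 -1.46]
107.5174404457249
0 [102.  34.] None
3 [100.1  39.3] [-1.92  5.29]
6 [97.9 44.5] [-2.19  5.18]
9 [95.4 49.5] [-2.46  5.06]
12 [92.7 54.5] [-2.72  4.93]
15 [89.7 59.2] [-2.98  4.78]
18 [86.5 63.9] [-3.22  4.61]
21 [83.  68.3] [-3.46  4.44]
24 [79.4 72.5] [-3.69  4.25]
27 [75.4 76.6] [-3.91  4.05]
30 [71.3 80.4] [-4.11  3.84]
33 [67.  84.1] [-4.31  3.62]
36 [62.5 87.5] [-4.49  3.39]
39 [57.9 90.6] [-4.66  3.15]
42 [53.1 93.5] [-4.82  2.9 ]
45 [48.1 96.2] [-4.97  2.65]
48 [43.  98.6] [-5.1   2.38]
```

Call:
{"api": "step_arm", "payload": {
  "targets": [
    [0.19,0,-0.53,0,2],
    [0.22,0,-0.52,0,2],
    [0.25,0,-0.51,0,2],
    [0,0,0,0,2]
  ]
}}

```text
clock: 10.17
tool_pos: [0.5875, 0.0243, 0.1019]
tcp_rot: [-3.141, 0.0, 2.949]
ft_force: [-0.2, -1.9, -2.6]
gripper_width: 0.029
```

```bash
python3 -c "
from h import *;st()
import cv2
d=get_image('side');cv2.imwrite('pics/s6.png',cv2.resize(d['color'][160:280,230:370],None,fx=5,fy=5,interpolation=2))"
```

```text
10.1667 foot [0.0436 0.0012 0.1019] yaw [-3.1414e+00  3.0000e-04  2.9495e+00] F [-0.18 -1.9  -2.59] w 0.029 q [-0.08  0.42  1.7  -0.    1.02 -1.46]
```

View pics/s6.png

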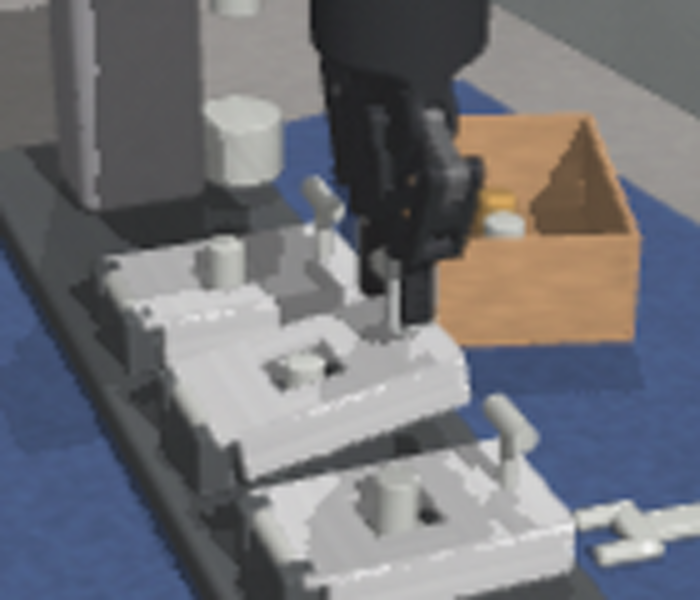

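The middle cap is lifting, and the forces are low. I'll carry on round the arc.

Call:
{"api": "step_arm", "payload": {
  "targets": [
    [0.27,0,-0.49,0,2],
    [0.3,0,-0.48,0,2],
    [0.32,0,-0.46,0,2],
    [0.35,0,-0.44,0,2]
  ]
}}

```text
clock: 10.55
tool_pos: [0.5754, 0.0266, 0.12]
tcp_rot: [-3.141, -0.0, 2.949]
ft_force: [0.4, -2.4, -3.1]
gripper_width: 0.0287
```

Call:
{"api": "step_arm", "payload": {
  "targets": [
    [0.37,0,-0.43,0,2],
    [0.39,0,-0.4,0,2],
    [0.41,0,-0.38,0,2],
    [0,0,0,0,2]
  ]
}}

```text
clock: 10.88
tool_pos: [0.5635, 0.0289, 0.1326]
tcp_rot: [-3.141, 0.0, 2.95]
ft_force: [0.3, -3.4, -3.5]
gripper_width: 0.0287
```

```bash
python3 -c "
from h import *;st()
import cv2
d=get_image('side');cv2.imwrite('pics/s7.png',cv2.resize(d['color'][160:280,230:370],None,fx=5,fy=5,interpolation=2))"
```

```text
10.8833 foot [0.0191 0.001  0.1326] yaw [-3.1411e+00  1.0000e-04  2.9496e+00] F [ 0.33 -3.39 -3.52] w 0.0287 q [-0.07  0.36  1.72 -0.    1.07 -1.45]
```

View pics/s7.png

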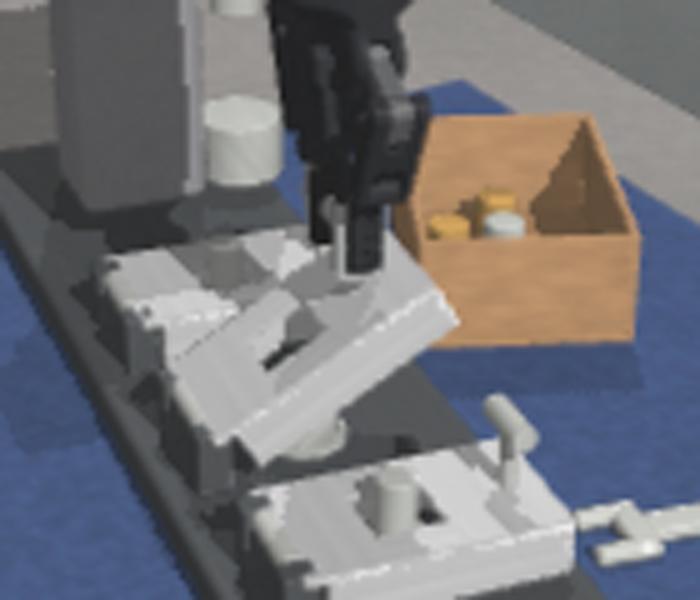

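Call:
{"api": "step_arm", "payload": {
  "targets": [
    [0.43,0,-0.36,0,2],
    [0.45,0,-0.34,0,2],
    [0.47,0,-0.31,0,2],
    [0.48,0,-0.29,0,2],
    [0.5,0,-0.26,0,2]
  ]
}}

```text
clock: 11.35
tool_pos: [0.5414, 0.0331, 0.1478]
tcp_rot: [-3.141, 0.001, 2.949]
ft_force: [1.1, -5.1, -1.5]
gripper_width: 0.0286
```

Call:
{"api": "step_arm", "payload": {
  "targets": [
    [0,0,0,0,2],
    [0,0,0,0,2],
    [0,0,0,0,2]
  ]
}}

```text
clock: 11.6
tool_pos: [0.5413, 0.0331, 0.1479]
tcp_rot: [-3.141, 0.001, 2.95]
ft_force: [0.6, -5.4, -2.1]
gripper_width: 0.0289
```

```bash
python3 -c "
from h import *;st()
import cv2
d=get_image('side');cv2.imwrite('pics/s8.png',cv2.resize(d['color'][160:280,230:370],None,fx=5,fy=5,interpolation=2))
cv2.imwrite('pics/s8f.png',d['color'])
p=foot(get_obs()['tool_pos']);print(np.degrees(np.arctan2(p[2]-.0855+.034,p[0]-.0508+.102)-np.arctan2(34,102)))"
```

```text
11.6 foot [-0.0035  0.0009  0.1479] yaw [-3.1409e+00  9.0000e-04  2.9496e+00] F [ 0.63 -5.39 -2.1 ] w 0.0289 q [-0.07  0.31  1.74 -0.    1.09 -1.45]
45.19274760459343
```

View pics/s8.png

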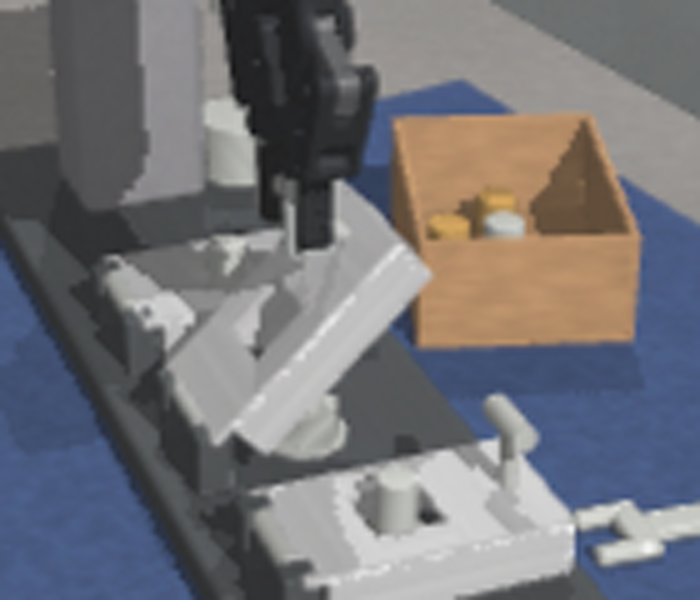

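View pics/s8f.png

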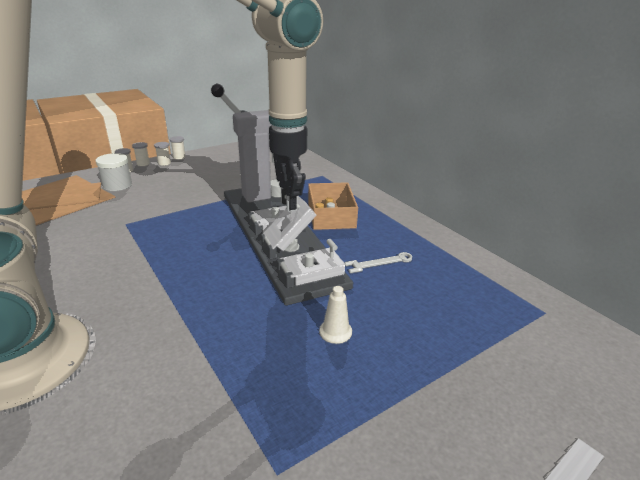

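The cap is at about 45° (pixel 300,310 in the crop) and still between the fingers. The other two caps are shut, and the spanner, cone and carton are where they were.

```bash
python3 -c "
from station import ctrl
print(ctrl.finish_job())"
```

```text
the job is handed in; nothing more can be done
None
```

The middle bolt (bolt_b) is the loose one. Its cap is swung up to about 45° and the gripper is still holding its lifting bar. I handed the job in at about 11.6 s of the 48 s allowed.

- **Taps:** I tapped the bolts in order, left, middle, right. The left and right bolts stayed rigid at about 10–11 N. The middle one sank about 6 mm at low force, then went solid.
- **Cap:** I gripped the middle cap's bar across its two ends with 40 N and followed the hinge arc. The last arm position works out to a cap angle of 45.2°, and the fingers read 28.8 mm open on the 30 mm bar.
- **Last checks:** The final side picture shows the middle cap raised and in the grip. The other two caps are shut, and the spanner, cone and box have not visibly moved. I didn't measure their positions again.
- **Forces:** A small sideways force of about 5 N remained on the wrist while holding the cap. I left it, since it is far below the limits. No check failed.

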